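Finish the drying stack and hold the cup carrier over it

ROBOT

A 6-joint arm with a two-finger parallel gripper is mounted at the origin on the work surface. World frame = base frame: x ahead of the robot, y to its left, z up, the work surface at z = 0. Lengths are in m, angles in rad, forces in N, time in s.
With the tool pointing down it reaches from about 0.3 to 0.75 m from the base axis. Payload 8.5 kg.
Tool frame: the origin (TCP) lies midway between the tips of the shut fingers; the grasp point (between the pads) lies 19 mm behind it; z points along the fingers, y is the direction in which the jaws open and shut (so a half turn about z gives the same grasp; the last joint's range is limited). The gripper opens to 88 mm and grips with 3 to 60 N. Pads are 18 mm wide; open, the fingers measure 123 mm over their backs; the gripper's body (75 mm by 187 mm) begins 45 mm behind the grasp point.
Start: joints at [0.914, 0.381, 1.297, -0, 1.464, -0.215], TCP at [0.235, 0.497, 0.239] pointing down, gripper open.
Joint ranges: [-3.11, 3.11], [-0.89, 2.33], [0.22, 2.48], [-1.42, 4.56], [0.17, 2.85], [-2.88, 2.88]. Speed limits (rad/s): [2.39, 2.39, 3.14, 3.14, 3.14, 3.14].

INTERFACE

Orientations are given as [roll, pitch, yaw] about the fixed x, y, z axes, in that order (R = Rz(yaw) Ry(pitch) Rx(roll)).
In Python, from rig import state, cams, bot gives the robot as it stands.
- The arm moves only by the shell command python3 -m inch 'ROWS' [OPENING] [FORCE]. ROWS is JSON, one flat list of numbers, 6 for each row, row after row: the shift along the tool's x, y, z in cm, then the turn, a rotation vector about the tool's x, y, z in degrees. A call has 1 to 5 rows; each row is the pose to reach, as a shift and turn from the pose commanded when the call began, along the tool's axes at that moment; what a row does not reach only later rows make up. A row lasts 1/8 s, in which the tool goes at most 62.5 mm and 10.7 degrees, less where a joint would pass 70% of its speed; a pose out of reach is approached as far as the arm can. A call with a gripper value outside its range is refused whole. OPENING is the finger opening in cm, from 0 to 8.81, set as the call begins (- or left out, the last holds). The fingers move at their own pace and stop on an object; FORCE is the grip in N (left out, the last holds). Time passes only in rows, so rows that repeat a pose let the fingers close. It gives the time, the measured TCP pose, the force and the opening at its end, in the units of the state.
- state(): the state, without advancing time (a new reading comes with each control period).
- cams.read_camera(name): name is "scene" or "side" or "wrist"; returns (picture, depth): 400x640x3 uint8, blue, green, red; 400x640 float32, m along the optical axis (not along the pixel's ray), 0 where there is no reading.
- cams.camera_info(name): a dict with "K" (3x3 intrinsics, pixels), "R" (3x3) and "t" (3): a world point X has camera coordinates R X + t. Camera axes: x right, y down, z forward; pixel columns grow to the right and rows downward; lengths in m; the calibration is good to about 2 mm. A picture is of the moment at which its call begins: read the wrist's pose just before it. camera_info takes no time and is no camera call; for the wrist camera it gives the pose at the moment of the call.
- bot.sign_off(): hands the job in, once; it reports no verdict.
The state is a dict: "t": time; "joints": joint angles; "joint_velocities": joint speeds; "joint_torque": joint torques, N m; "tool_pos": TCP position; "eef_rot": TCP orientation; "wrist_force": force on the tool from outside, world axes, zero at the start; "moment": the same for the moment, N m; "opening": finger opening in m.
Only numpy, scipy, OpenCV 4.12 (cv2) and the standard library are available. Lean on these libraries where they do the work, as an engineer would, in place of code of your own. Each camera call takes 0.05 s, during which the arm holds its last target.

TASK

Finish the drying stack: lay the two long slats from the grey card sheet on top as its third layer, crosswise on the loose pair already there and one squarely above each nailed runner, and let go of them. Then lift the wooden carrier with the two fresh cups by its bridge handle, without tipping it or touching the cups, bring it over the middle of the stack, and finish while still holding it there, level and still, with about 10 cm of air between the top of the stack and the carrier. Leave the other things on the bench where they are.

Things in the scene. Friction and masses are not known exactly. Their poses are not given: they have to be found in the camera images.
- stack: Fixed base of the drying stack: brown board 200 x 200 x 6 mm on the bench, with two runners 180 x 22 x 14 mm nailed on along its x axis at y = -65 and +65 mm (tops 20 mm up). Origin: centre of its underside, z up. Two loose cross slats lie on them (tops 34 mm up). Third-layer slats go along x at y = -65 and +65 mm, x = 0, centres 41 mm up; finished stack 48 mm high.
- cross_a: Plain light-wood slat 180 x 22 x 14 mm, about 30 g, rigid, loose. Origin at its centre; x along its length, z up (through the 14 mm thickness). Already lies in the stack's second layer, along the base's y axis at base x = -65 mm; it must stay there.
- cross_b: Plain light-wood slat 180 x 22 x 14 mm, about 30 g, rigid, loose. Origin at its centre; x along its length, z up (through the 14 mm thickness). Already lies in the stack's second layer, along the base's y axis at base x = +65 mm; it must stay there.
- slat_a: Plain light-wood slat 180 x 22 x 14 mm, about 30 g, rigid, loose. Origin at its centre; x along its length, z up (through the 14 mm thickness). One of the two slats to lay; starts flat on the grey card sheet (2 mm thick, fixed to the bench), about 80 mm from the other one and roughly parallel to it. Either slat may go over either runner.
- slat_b: Plain light-wood slat 180 x 22 x 14 mm, about 30 g, rigid, loose. Origin at its centre; x along its length, z up (through the 14 mm thickness). The other slat to lay; starts flat on the grey card sheet.
- carrier: Wooden carrier, loose on the bench, 0.25 to 0.4 kg without cups: board 180 (x) x 230 (y) x 9 mm; over its middle a bridge handle, a level bar along x 140 long, 16 wide, 20 mm high, bar centre 105 and top 115 mm above the board's underside, on 14 mm posts at x = -55 and +55 mm. Origin: centre of the underside, z up. It balances when gripped at mid-bar.
- cup_a: Small dark lacquered cup, 60 mm across the rim, 48 mm tall, 40 to 90 g, open at the top, fresh and not to be touched; loose, it stands upright on the carrier, near the middle of the half of the board at carrier y = +70 mm. Origin at the centre of its underside.
- cup_b: Small dark lacquered cup, 60 mm across the rim, 48 mm tall, 40 to 90 g, open at the top, fresh and not to be touched; loose, it stands upright on the carrier, near the middle of the half of the board at carrier y = -70 mm. Origin at the centre of its underside.
- offcut: Bystander: short light-wood offcut 60 x 22 x 14 mm. Origin at the centre of its underside.
- tub_lid: Bystander: round dark lid, 72 mm across, 12 mm thick. Origin at the centre of its underside.
- spatula: Bystander: wooden spatula about 150 mm long lying on the bench beyond the work. Origin under its middle.
- brush: Bystander: flat brush about 150 mm long lying on the bench beyond the work. Origin under its middle.
Mind the look-alikes: they are no part of the job. What is shaped like the cross_a but pink or turquoise is not meant.

How it is judged:
By the outcome, as a careful person would: the job done as asked, in the order asked, and still so for the second after the job is handed in, while the arm keeps its last pose, push and grip.
It also fails if it takes over 72 s, if anything falls off the work surface, if the arm or the gripper's body presses on something with over 40 N, if the wrist force passes 120 N, or if a joint passes its speed limit or range.

## Working session

There is one attempt and no reset: what is moved stays moved. The work goes in short steps, Python scripts to look and compute and a shell command to move; the robot and the scene stay as the last step left them, time stands still between calls to the robot, and variables do not carry over. Pictures are saved under pics/ and viewed, and the job is handed in when it is done.

```bash
ls; mkdir -p pics
python3 - <<'E'
from rig import state,cams,bot
import cv2
s=state();print(s)
for n in ("scene","side"):
    p,d=cams.read_camera(n);cv2.imwrite(f"pics/{n}0.png",p)
    import numpy as np
    np.save(f"pics/{n}0d.npy",d);i=cams.camera_info(n);print(n,i)
E
```

```text
pics
{'t': 0.0, 'joints': array([ 9.13686509e-01,  3.81157813e-01,  1.29821724e+00, -1.63592661e-05,
        1.46358880e+00, -2.15312887e-01]), 'joint_velocities': array([-0.00021948, -0.00020226, -0.00084873, -0.00013113, -0.00215861,
        0.00213232]), 'joint_torque': array([ 2.25324809e-03, -4.37937176e+01, -2.24559903e+01,  7.14413146e-02,
        3.52085440e-02, -1.38891041e-04]), 'tool_pos': array([0.23500493, 0.49696827, 0.23817295]), 'eef_rot': array([-3.14024963e+00, -2.77075417e-04,  2.69979730e+00]), 'wrist_force': array([-0.42834744,  0.39159755,  0.19875814]), 'moment': array([ 0.00800992, -0.00956578,  0.01949443]), 'opening': 0.08786418054731585}
scene {'K': array([[491.06683581,   0.        , 318.56139422],
       [  0.        , 491.06683581, 195.57514824],
       [  0.        ,   0.        ,   1.        ]]), 'R': array([[-0.75849201,  0.6516815 ,  0.0010435 ],
       [ 0.48057525,  0.56042153, -0.67451845],
       [-0.440156  , -0.51111538, -0.73825725]]), 't': array([ 0.38725675, -0.20079436,  1.65317434])}
side {'K': array([[385.54225543,   0.        , 322.96604534],
       [  0.        , 385.54225543, 195.76782388],
       [  0.        ,   0.        ,   1.        ]]), 'R': array([[ 0.96653241, -0.25558165, -0.02220626],
       [-0.15700279, -0.52083191, -0.83909728],
       [ 0.20289214,  0.81450116, -0.54352795]]), 't': array([-0.4786653 ,  0.12833022,  0.94101349])}
```

View pics/scene0.png

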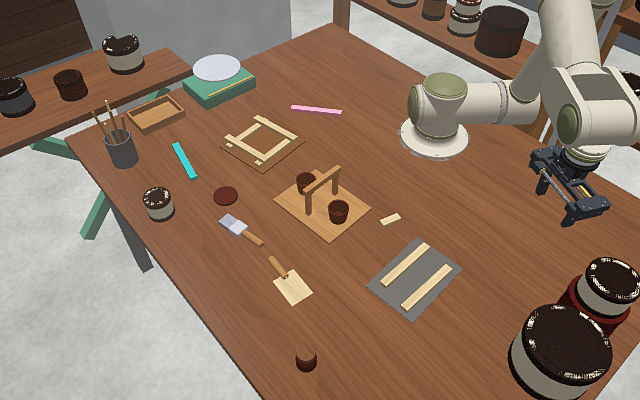

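View pics/side0.png

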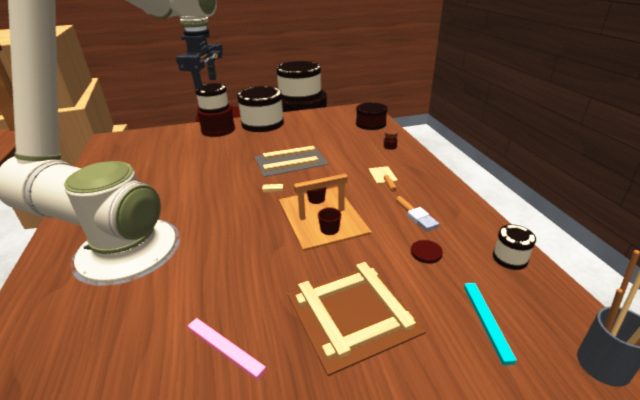

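The scene picture shows the two slats on the card at about (404,263) and (426,287), the carrier at (323,205) and the stack at (262,140). The pink and turquoise pieces are look-alikes. Next I'll measure from the depth.

```bash
cat > h.py <<'E'
import numpy as np,cv2
def cloud(d,i):
    v,u=np.mgrid[0:400,0:640]; K=i["K"]
    P=np.stack([(u-K[0,2])/K[0,0]*d,(v-K[1,2])/K[1,1]*d,d],-1)
    return (P-i["t"])@i["R"]
def rects(X,d,p,zlo,zhi,xr,yr,col=None,minn=25):
    m=(d>0)&(X[...,2]>zlo)&(X[...,2]<zhi)&(X[...,0]>xr[0])&(X[...,0]<xr[1])&(X[...,1]>yr[0])&(X[...,1]<yr[1])
    if col is not None: m&=col(p.astype(int))
    n,l,st,c=cv2.connectedComponentsWithStats(m.astype(np.uint8),connectivity=4)
    for k in range(1,n):
        q=X[l==k]
        if len(q)<minn: continue
        r=cv2.minAreaRect((q[:,:2]*1000).astype(np.float32))
        c0,(w,h),a=r
        if w<h: w,h,a=h,w,a+90
        print("px",c[k].round(),"n",len(q),"c",np.round(c0,1),"size",round(w,1),round(h,1),"yaw",round((a+90)%180-90,1),"z med",round(1000*np.median(q[:,2]),1),"mean",(q.mean(0)*1000).round(1))
light=lambda p:(p[...,2]>170)&(p[...,1]>140)
E
python3 - <<'E'
from h import *
from rig import cams
for n in("scene","side"):
    d=np.load(f"pics/{n}0d.npy");p=cv2.imread(f"pics/{n}0.png");i=cams.camera_info(n);X=cloud(d,i)
    print(n);print("light");rects(X,d,p,0.005,0.06,(0,.9),(-.6,.6),light)
    print("bar");rects(X,d,p,0.100,0.13,(0.2,.9),(-.4,.4))
    print("board");rects(X,d,p,0.004,0.016,(0.2,.9),(-.3,.4),minn=300)
    print("bench z",np.median(X[150:300,200:400,2]))
E
```

```text
scene
light
px [316. 109.] n 193 c [ 218.  -355.2] size 177.9 29.5 yaw -49.7 z med 15.8 mean [ 218.4 -353.7   16.1]
px [275. 127.] n 231 c [ 399.2 -366.4] size 209.2 36.8 yaw -81.6 z med 35.9 mean [ 400.5 -351.1   35.6]
px [425. 143.] n 855 c [58.9  1.5] size 221.9 110.6 yaw -88.3 z med 14.8 mean [63.8 14.5 15.3]
px [255. 143.] n 532 c [ 477.3 -342.7] size 183.0 135.3 yaw -80.2 z med 26.2 mean [ 494.5 -334.    28.7]
px [317. 173.] n 53 c [ 422.1 -114.8] size 33.0 28.0 yaw -89.8 z med 10.8 mean [ 421.2 -113.2   10.8]
px [322. 209.] n 2275 c [489.6  -9.9] size 231.4 182.1 yaw -85.0 z med 10.6 mean [503.6   4.9  10.7]
px [390. 219.] n 124 c [384.2 163.9] size 60.9 24.2 yaw -12.2 z med 15.1 mean [384.3 163.3  15.4]
px [237. 226.] n 342 c [727.3 -74.3] size 150.8 40.3 yaw -79.2 z med 20.9 mean [731.  -93.5  20.7]
px [404. 264.] n 472 c [463.5 294.6] size 182.7 23.7 yaw 3.1 z med 17.4 mean [467.5 295.1  17.3]
px [277. 265.] n 97 c [723.9  83.9] size 70.0 12.1 yaw 84.1 z med 20.1 mean [724.7  84.2  20.4]
px [426. 287.] n 527 c [474.  377.6] size 181.6 22.7 yaw 2.5 z med 17.1 mean [478.2 378
[... 1587 characters left out ...]
yaw -80.4 z med 34.8 mean [ 533.3 -337.2   33.1]
px [340. 316.] n 2310 c [ 447.7 -337.4] size 189.5 148.0 yaw -80.0 z med 21.9 mean [ 433.8 -355.4   26.2]
px [227. 347.] n 1064 c [ 218.8 -353.7] size 179.8 22.6 yaw -50.4 z med 14.6 mean [ 222.3 -358.7   14.5]
bar
px [320. 182.] n 444 c [487.8  -9.9] size 139.7 20.4 yaw 4.7 z med 112.9 mean [485.8 -13.4 111. ]
board
px [322. 220.] n 2605 c [488.5  -9.2] size 234.8 180.3 yaw -85.0 z med 9.9 mean [482.9 -33.6   9.9]
px [426. 251.] n 574 c [ 684.4 -219.7] size 72.2 70.8 yaw 72.2 z med 12.8 mean [ 682.7 -222.8   12.3]
px [347. 292.] n 475 c [ 465.1 -287. ] size 114.4 26.0 yaw 0.1 z med 7.2 mean [ 470.5 -288.4    8.2]
bench z 0.0015295567841245024
```

```bash
cat >> h.py <<'E'
from scipy.spatial.transform import Rotation as Ro
def go(x,y,z,yaw,s=None):
    from rig import state
    s=s or state(); R0=Ro.from_euler('xyz',s["eef_rot"]);R1=Ro.from_euler('xyz',[180,0,yaw],degrees=True)
    dp=R0.inv().apply(np.array([x,y,z])-s["tool_pos"])*100
    rv=(R0.inv()*R1).as_rotvec(degrees=True)
    print("ROW",dp.round(2),rv.round(2))
def st():
    from rig import state
    s=state();print("t",round(s["t"],2),"tcp",s["tool_pos"].round(4),"rpy",np.degrees(s["eef_rot"]).round(2),"F",s["wrist_force"].round(2),"open",round(s["opening"],4),"q",s["joints"].round(2))
E
python3 - <<'E'
from h import *
from rig import cams
for n in("scene","side"):
    d=np.load(f"pics/{n}0d.npy");p=cv2.imread(f"pics/{n}0.png");i=cams.camera_info(n);X=cloud(d,i)
    print(n);rects(X,d,p,0.029,0.045,(.3,.65),(-.5,-.2),light)
    print("all");rects(X,d,p,0.003,0.045,(.3,.65),(-.5,-.2),minn=300)
st()
go(.468,.337,.28,183.5)
E
```

```text
scene
px [275. 127.] n 226 c [ 400.6 -353.2] size 183.1 27.6 yaw -79.5 z med 35.9 mean [ 400.7 -349.5   36. ]
px [246. 147.] n 256 c [ 531.4 -333.3] size 183.0 25.8 yaw -79.9 z med 36.0 mean [ 531.1 -329.4   35.8]
all
px [261. 144.] n 2722 c [ 466.  -354.2] size 261.7 253.2 yaw -86.1 z med 11.0 mean [ 473.5 -330.9   16.8]
side
px [386. 295.] n 827 c [ 530.5 -330.4] size 180.6 23.1 yaw -79.5 z med 34.9 mean [ 531.4 -339.    34.8]
px [324. 318.] n 956 c [ 399.8 -349.6] size 182.0 22.5 yaw -79.3 z med 34.7 mean [ 401.3 -359.6   34.6]
all
px [352. 317.] n 8713 c [ 465.2 -335.9] size 205.9 204.8 yaw -80.6 z med 8.1 mean [ 458.6 -355.8   15.7]
t 0.1 tcp [0.235  0.497  0.2382] rpy [-1.7993e+02 -1.0000e-02  1.5469e+02] F [-0.18 -0.7   0.42] open 0.088 q [ 0.91  0.38  1.3  -0.    1.46 -0.22]
ROW [-27.9   -4.51  -4.18] [ -0.07  -0.03 -28.81]
```

```bash
python3 -m inch '[-27.9,-4.5,-4.2,0,0,-28.8,-27.9,-4.5,-4.2,0,0,-28.8,-27.9,-4.5,-4.2,0,0,-28.8,-27.9,-4.5,-4.2,0,0,-28.8,-27.9,-4.5,-4.2,0,0,-28.8]' 4.5 20; python3 -m inch '[0,0,0,0,0,0,0,0,0,0,0,0]'
cat > look.py <<'E'
import sys
from h import *
from rig import cams
st();i=cams.camera_info("wrist");p,d=cams.read_camera("wrist");cv2.imwrite(f"pics/{sys.argv[1]}.png",p)
X=cloud(d,i);np.savez(f"pics/{sys.argv[1]}.npz",X=X,d=d)
E
python3 look.py w1
python3 - <<'E'
from h import *
z=np.load("pics/w1.npz");X,d=z["X"],z["d"];p=cv2.imread("pics/w1.png")
rects(X,d,p,.009,.03,(.3,.65),(.2,.5),light,100)
E
```

```text
t: 0.72
tool_pos: [0.4699, 0.3355, 0.2807]
eef_rot: [-3.141, -0.0, -3.082]
wrist_force: [1.3, 0.6, -0.6]
opening: 0.045
t: 0.98
tool_pos: [0.4675, 0.3375, 0.2803]
eef_rot: [-3.141, -0.001, -3.081]
wrist_force: [-0.2, -0.3, 0.2]
opening: 0.0451
t 0.97 tcp [0.4675 0.3375 0.2803] rpy [-1.7999e+02 -6.0000e-02 -1.7651e+02] F [-0.18 -0.35  0.18] open 0.0451 q [ 0.42  0.4   1.14  0.    1.6  -1.21]
px [287. 148.] n 2878 c [463.3 296.1] size 178.6 22.4 yaw 2.9 z med 14.9 mean [457.2 296.2  14.8]
px [357. 161.] n 2782 c [473.5 379.1] size 179.7 22.2 yaw 2.1 z med 14.8 mean [467.3 378.7  14.8]
```

View pics/w1.png

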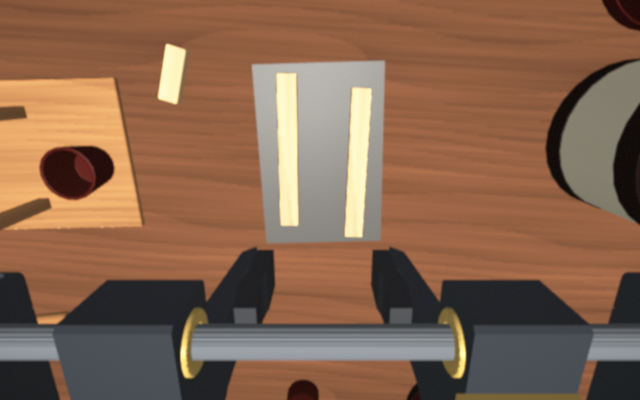

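The wrist view shows the slats at (287,148) and (357,161), and the positions agree with the scene camera to about 1 mm. I'll take the nearer slat first.

```bash
python3 -c "
from h import *
go(.4632,.296,.06,182.8);go(.4632,.296,.006,182.8)"
```

```text
ROW [ 0.63 -4.15 22.05] [-0.01 -0.05  0.75]
ROW [ 0.63 -4.14 27.45] [-0.01 -0.05  0.75]
```

```bash
python3 -m inch '[0.63,-4.15,5,0,0,0.7,0.63,-4.15,11,0,0,0.7,0.63,-4.15,17,0,0,0.7,0.63,-4.15,21,0,0,0.7,0.63,-4.15,23.5,0,0,0.7]'; python3 -m inch '[0,0,1.5,0,0,0,0,0,2.8,0,0,0,0,0,3.5,0,0,0,0,0,3.9,0,0,0,0,0,3.9,0,0,0]'; python3 -c "
from h import *
st();go(.4632,.296,.005,182.8)"
```

```text
t: 1.65
tool_pos: [0.4625, 0.2961, 0.0439]
eef_rot: [-3.141, -0.003, -3.091]
wrist_force: [1.0, -0.3, 0.9]
opening: 0.045
t: 2.28
tool_pos: [0.4645, 0.2954, 0.0069]
eef_rot: [3.141, 0.0, -3.093]
wrist_force: [0.2, -0.2, 1.0]
opening: 0.0448
t 2.27 tcp [0.4645 0.2954 0.0069] rpy [ 1.7999e+02  2.0000e-02 -1.7722e+02] F [ 0.22 -0.23  0.96] open 0.0448 q [ 0.35  0.66  1.59  0.    0.9  -1.27]
ROW [0.12 0.06 0.19] [ 0.01  0.02 -0.02]
```

```bash
python3 -m inch '[0.1,0.05,0.2,0,0,0,0.1,0.05,0.2,0,0,0,0.1,0.05,0.2,0,0,0]' ;  python3 -m inch '[0,0,0,0,0,0,0,0,0,0,0,0,0,0,0,0,0,0,0,0,0,0,0,0,0,0,0,0,0,0]' 1.0 20;python3 -c "
from h import *
st();go(.4632,.296,.15,182.8)"
```

```text
t: 2.65
tool_pos: [0.4634, 0.2959, 0.0049]
eef_rot: [3.142, 0.0, -3.093]
wrist_force: [-0.4, 0.2, -0.2]
opening: 0.0448
t: 3.28
tool_pos: [0.4633, 0.2958, 0.0048]
eef_rot: [-3.142, 0.0, -3.093]
wrist_force: [-0.7, -0.2, 0.7]
opening: 0.0217
t 3.27 tcp [0.4633 0.2958 0.0048] rpy [-180.      0.   -177.21] F [-0.74 -0.22  0.74] open 0.0217 q [ 0.35  0.66  1.59 -0.    0.89 -1.27]
ROW [ 1.000e-02  2.000e-02 -1.452e+01] [-0.    0.   -0.01]
```

```bash
python3 -m inch '[0,0,-2,0,0,0,0,0,-7,0,0,0,0,0,-13,0,0,0,0,0,-19,0,0,0,0,0,-22,0,0,0]'; python3 -c "
from h import *
st();go(.44,-.341,.26,190)"
```

```text
t: 3.9
tool_pos: [0.4637, 0.296, 0.2281]
eef_rot: [3.14, 0.004, -3.093]
wrist_force: [0.1, 0.3, -0.9]
opening: 0.0214
t 3.9 tcp [0.4637 0.296  0.2281] rpy [ 179.92    0.24 -177.21] F [ 0.06  0.3  -0.9 ] open 0.0214 q [ 0.35  0.39  1.32 -0.    1.43 -1.27]
ROW [  5.45 -63.51  -3.3 ] [ 0.06  0.25 -7.21]
```

```bash
python3 -m inch '[0.3,-4,-1,0,0,0,1,-10,-3,0,0,-2,2,-16,-3,0,0,-4,3,-22,-3,0,0,-6,3,-28,-3,0,0,-7.2]'; python3 -c "
from h import *
st();go(.44,-.341,.26,190)"
```

```text
t: 4.53
tool_pos: [0.4462, 0.0131, 0.255]
eef_rot: [-3.141, 0.0, -2.966]
wrist_force: [0.5, -0.6, -1.0]
opening: 0.0219
t 4.53 tcp [0.4462 0.0131 0.255 ] rpy [-1.7999e+02  2.0000e-02 -1.6995e+02] F [ 0.49 -0.57 -0.96] open 0.0219 q [-0.24  0.18  1.53  0.    1.42 -1.98]
ROW [  6.79 -34.76  -0.5 ] [-0.01  0.02  0.05]
```

```bash
python3 -m inch '[1.2,-6,-0.5,0,0,0,2.4,-12,-0.5,0,0,0,3.6,-18,-0.5,0,0,0,4.8,-24,-0.5,0,0,0,6,-29.5,-0.5,0,0,0]'; python3 -c "
from h import *
st();go(.44,-.341,.26,190)"
```

```text
t: 5.15
tool_pos: [0.4385, -0.2883, 0.2596]
eef_rot: [3.141, -0.0, -2.968]
wrist_force: [0.1, 0.6, -0.2]
opening: 0.0219
t 5.15 tcp [ 0.4385 -0.2883  0.2596] rpy [ 179.99   -0.   -170.05] F [ 0.09  0.61 -0.15] open 0.0219 q [-0.81  0.32  1.33  0.    1.49 -2.55]
ROW [ 0.77 -5.22 -0.04] [ 0.01 -0.   -0.05]
```

```bash
python3 -m inch '[0.8,-5.2,0,0,0,0,0.8,-5.2,0,0,0,0,0.8,-5.2,0,0,0,0]'; python3 look.py w2
python3 - <<'E'
from h import *
z=np.load("pics/w2.npz");X,d=z["X"],z["d"];p=cv2.imread("pics/w2.png")
print("cross");rects(X,d,p,.029,.05,(.3,.65),(-.5,-.2),light,100)
print("run");rects(X,d,p,.014,.027,(.3,.65),(-.5,-.2),light,50)
print("board");rects(X,d,p,.003,.05,(.3,.65),(-.5,-.2),None,500)
E
```

```text
t: 5.52
tool_pos: [0.4401, -0.3382, 0.2595]
eef_rot: [3.141, -0.0, -2.967]
wrist_force: [-0.1, -0.0, -0.5]
opening: 0.0221
t 5.53 tcp [ 0.4401 -0.3382  0.2595] rpy [ 1.7995e+02 -1.0000e-02 -1.7001e+02] F [-0.1  -0.03 -0.5 ] open 0.0221 q [-0.87  0.38  1.24  0.    1.52 -2.61]
cross
px [377. 126.] n 1103 c [ 388.1 -289. ] size 54.1 22.1 yaw -78.9 z med 32.9 mean [ 387.9 -289.3   32.8]
px [262. 128.] n 1362 c [ 410.2 -406.9] size 66.0 21.8 yaw -79.7 z med 32.8 mean [ 410.  -406.2   32.8]
px [266. 243.] n 983 c [ 539.9 -385.2] size 68.3 22.4 yaw -80.0 z med 32.7 mean [ 538.9 -386.5   32.6]
px [371. 242.] n 725 c [ 518.1 -267.1] size 50.8 22.0 yaw -79.8 z med 32.8 mean [ 516.7 -266.7   32.7]
run
px [257. 109.] n 314 c [ 393.5 -416.4] size 22.0 14.5 yaw -80.3 z med 18.7 mean [ 393.4 -416.3   18.8]
px [378. 109.] n 281 c [ 371.7 -293.7] size 32.5 12.2 yaw -79.5 z med 19.0 mean [ 371.2 -289.6   19.4]
px [375. 183.] n 1802 c [ 454.1 -274.7] size 110.0 22.4 yaw 9.5 z med 18.8 mean [ 451.5 -275.2   18.8]
px [261. 184.] n 1834 c [ 478.1 -402.3] size 108.8 22.5 yaw 9.5 z med 18.8 mean [ 475.7 -402.2   18.8]
board
px [263. 171.] n 10072 c [ 474.7 -400.1] size 200.5 75.9 yaw 9.5 z med 6.2 mean [ 462.3 -402.1   14.8]
px [377. 170.] n 8505 c [ 452.5 -272.3] size 199.1 65.3 yaw 9.6 z med 6.6 mean [ 439.1 -274.6   14.8]
```

View pics/w2.png

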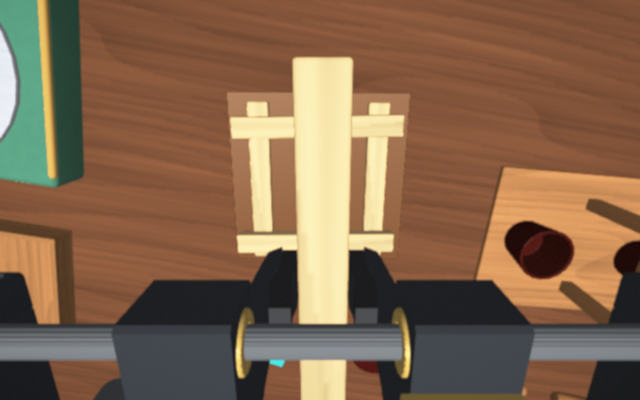

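```bash
python3 look.py w3
python3 - <<'E'
from h import *
z=np.load("pics/w3.npz");X,d=z["X"],z["d"];p=cv2.imread("pics/w3.png")
print("cross");rects(X,d,p,.029,.05,(.3,.65),(-.5,-.2),light,100)
print("run");rects(X,d,p,.014,.027,(.3,.65),(-.5,-.2),light,1000)
print("board");rects(X,d,p,.003,.05,(.3,.65),(-.5,-.2),None,500)
print("slat held");rects(X,d,p,.22,.30,(.3,.65),(-.5,-.2),light,500)
E
```

```text
t 5.58 tcp [ 0.4402 -0.3377  0.2598] rpy [ 179.97   -0.   -169.96] F [-0.03 -0.24  0.07] open 0.0219 q [-0.87  0.38  1.24  0.    1.52 -2.61]
cross
px [377. 126.] n 1098 c [ 387.9 -288.7] size 54.2 21.9 yaw -78.6 z med 32.8 mean [ 387.6 -288.6   32.8]
px [262. 127.] n 1365 c [ 410.5 -406.7] size 66.0 22.0 yaw -80.0 z med 32.8 mean [ 410.1 -406.7   32.8]
px [371. 242.] n 733 c [ 518.3 -266.9] size 50.3 22.1 yaw -79.5 z med 32.8 mean [ 516.8 -266.3   32.7]
px [265. 242.] n 1028 c [ 540.2 -384.9] size 68.7 22.9 yaw -79.0 z med 32.7 mean [ 539.  -386.4   32.6]
run
px [374. 183.] n 1805 c [ 454.  -274.5] size 109.6 22.2 yaw 9.5 z med 18.9 mean [ 451.8 -275.2   18.9]
px [260. 184.] n 1819 c [ 478.2 -402.3] size 108.1 22.5 yaw 9.6 z med 18.8 mean [ 476.  -402.2   18.7]
board
px [263. 171.] n 10094 c [ 474.3 -400.4] size 198.5 76.0 yaw 10.1 z med 6.3 mean [ 462.4 -401.9   14.9]
px [377. 170.] n 8461 c [ 452.6 -272.1] size 198.9 65.0 yaw 9.6 z med 6.6 mean [ 439.3 -274.4   14.8]
slat held
px [322. 185.] n 14401 c [ 406.8 -343.1] size 112.3 22.2 yaw 10.1 z med 269.8 mean [ 399.9 -344.3  269.8]
px [323. 380.] n 1753 c [ 493.5 -327.5] size 25.1 21.7 yaw 11.0 z med 269.8 mean [ 493.  -327.6  269.8]
```

```bash
python3 -c "
from h import *
go(.4532,-.2748,.0700,190)"
```

```text
ROW [-2.36  5.95 19.  ] [0.01 0.01 0.06]
```

```bash
python3 -m inch '[-2.36,5.95,4,0,0,0,-2.36,5.95,9,0,0,0,-2.36,5.95,14,0,0,0,-2.36,5.95,17.5,0,0,0,-2.36,5.95,19,0,0,0]';python3 -m inch '[0,0,0,0,0,0,0,0,0,0,0,0]'; python3 -c "
from h import *
st();go(.4532,-.2748,.0385,190)"
```

```text
t: 6.25
tool_pos: [0.4529, -0.2747, 0.0687]
eef_rot: [3.14, -0.001, -2.966]
wrist_force: [-0.1, -1.1, -0.0]
opening: 0.0217
t: 6.5
tool_pos: [0.4537, -0.2765, 0.0712]
eef_rot: [-3.14, 0.002, -2.967]
wrist_force: [0.4, -0.7, -0.1]
opening: 0.0221
t 6.5 tcp [ 0.4537 -0.2765  0.0712] rpy [-1.7988e+02  9.0000e-02 -1.7000e+02] F [ 0.41 -0.65 -0.08] open 0.0221 q [-0.77  0.53  1.59  0.    1.02 -2.52]
ROW [0.03 0.18 3.27] [-0.12  0.09  0.  ]
```

```bash
python3 -m inch '[0,0.1,1,0,0,0,0,0.1,2,0,0,0,0,0.1,2.5,0,0,0,0,0.1,2.5,0,0,0,0,0.1,2.5,0,0,0]'; python3 -c "
from h import *
st();go(.4532,-.2748,.0368,190)"
```

```text
t: 7.12
tool_pos: [0.453, -0.2752, 0.0449]
eef_rot: [-3.141, 0.0, -2.967]
wrist_force: [-0.1, -0.6, -0.0]
opening: 0.0217
t 7.12 tcp [ 0.453  -0.2752  0.0449] rpy [-1.7999e+02  1.0000e-02 -1.7001e+02] F [-0.06 -0.59 -0.02] open 0.0217 q [-0.77  0.57  1.62 -0.    0.95 -2.51]
ROW [-0.03  0.04  0.81] [-0.01  0.01 -0.01]
```

```bash
python3 -m inch '[0,0.04,0.3,0,0,0,0,0.04,0.55,0,0,0,0,0.04,0.7,0,0,0,0,0.04,0.75,0,0,0,0,0.04,0.75,0,0,0]'; python3 -m inch '[0,0,0.05,0,0,0,0,0,0.05,0,0,0]'; python3 look.py w4
```

```text
t: 7.75
tool_pos: [0.4529, -0.2748, 0.0372]
eef_rot: [3.142, -0.0, -2.967]
wrist_force: [0.5, 0.0, -0.2]
opening: 0.0219
t: 8.0
tool_pos: [0.4529, -0.2747, 0.0368]
eef_rot: [-3.142, 0.0, -2.967]
wrist_force: [-0.6, -0.4, 0.6]
opening: 0.0216
t 8.0 tcp [ 0.4529 -0.2747  0.0368] rpy [-180.      0.   -170.01] F [-0.62 -0.36  0.56] open 0.0216 q [-0.77  0.58  1.62 -0.    0.93 -2.51]
```

View pics/w4.png

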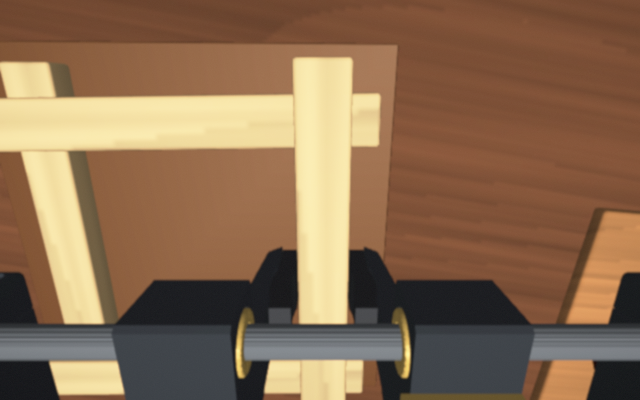

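Run:
```python
from h import *
z=np.load("pics/w4.npz");X,d=z["X"],z["d"];p=cv2.imread("pics/w4.png")
a=np.radians(10);t=np.array([np.cos(a),np.sin(a)]);n=np.array([-t[1],t[0]])
B=np.dstack([X[...,:2]@t,X[...,:2]@n,X[...,2]])*1000
for r in (75,120,180,220): 
    print(r,[(c,B[r,c].round(1).tolist()) for c in (298,322,348,358,374,378,384,390,394,398)])
for m,lo,hi in (("slat",.040,.055),("cross",.026,.038),("run",.012,.024),("board",.003,.0095)):
    M=(d>0)&(X[...,2]>lo)&(X[...,2]<hi);M[250:]=0
    q=B[M];print(m,len(q),"t",np.percentile(q[:,0],[1,99]).round(1),"n",np.percentile(q[:,1],[.5,99.5]).round(1),np.median(q[:,2]).round(1))
    if m=="slat": r=cv2.minAreaRect(q[:,:2].astype(np.float32));print(r)
```

```text
75 [(298, [314.2, -357.5, 46.6]), (322, [314.1, -348.8, 45.0]), (348, [314.1, -339.3, 45.7]), (358, [312.6, -331.7, 4.3]), (374, [312.6, -324.2, 4.9]), (378, [312.6, -322.3, 4.4]), (384, [312.6, -319.4, 4.3]), (390, [312.6, -316.7, 5.1]), (394, [312.6, -314.9, 5.7]), (398, [312.4, -312.0, 0.5])]
120 [(298, [330.1, -357.8, 46.3]), (322, [330.0, -348.8, 47.3]), (348, [330.0, -339.1, 47.1]), (358, [331.3, -333.8, 31.4]), (374, [331.2, -327.3, 32.7]), (378, [331.2, -325.7, 33.0]), (384, [333.4, -318.4, 4.8]), (390, [333.4, -315.4, 4.9]), (394, [334.0, -312.2, -1.8]), (398, [333.9, -310.2, -1.4])]
180 [(298, [353.1, -358.3, 47.1]), (322, [353.5, -348.8, 45.8]), (348, [353.3, -338.5, 46.3]), (358, [363.8, -330.2, 4.9]), (374, [363.7, -322.0, 5.2]), (378, [363.6, -320.0, 5.8]), (384, [363.6, -316.9, 5.7]), (390, [365.5, -312.3, -1.9]), (394, [365.4, -310.3, -1.4]), (398, [365.5, -308.0, -1.9])]
220 [(298, [370.3, -358.7, 46.1]), (322, [369.8, -348.8, 47.4]), (348, [369.9, -338.2, 47.2]), (358, [385.8, -329.6, 5.1]), (374, [385.9, -321.0, 4.8]), (378, [385.9, -318.8, 4.7]), (384, [385.7, -315.7, 5.3]), (390, [388.4, -311.0, -1.7]), (394, [388.2, -308.9, -1.2]), (398, [388.0, -306.8, -0.8])]
slat 10792 t [308.8 382.4] n [-359.5 -337.8] 46.8
((345.8191833496094, -348.69207763671875), (75.80377197265625, 22.127443313598633), 0.0673995241522789)
cross 17274 t [321.7 343.7] n [-483.1 -325.7] 32.8
run 7372 t [308.2 396.1] n [-489.5 -466.6] 18.6
board 45761 t [298.7 402.2] n [-512.2 -182.8] 4.8
```

The slat lies along the runner, within about 1 mm by the board edge and slat end. I'm letting go.

```bash
python3 -m inch '[0,0,0,0,0,0,0,0,0,0,0,0,0,0,0,0,0,0,0,0,0,0,0,0]' 4.0; python3 -m inch '[0,0,-1.5,0,0,0,0,0,-5,0,0,0,0,0,-11,0,0,0,0,0,-17,0,0,0,0,0,-21,0,0,0]';  python3 -c "
from h import *
st();go(.463,.15,.27,182.5)"
```

```text
t: 8.55
tool_pos: [0.4529, -0.2747, 0.0367]
eef_rot: [3.142, -0.0, -2.967]
wrist_force: [0.1, 0.4, -0.4]
opening: 0.0399
t: 9.18
tool_pos: [0.4529, -0.2747, 0.2508]
eef_rot: [-3.138, 0.002, -2.967]
wrist_force: [-0.0, 0.1, -0.6]
opening: 0.0399
t 9.18 tcp [ 0.4529 -0.2747  0.2508] rpy [-1.7981e+02  1.4000e-01 -1.7001e+02] F [-0.03  0.09 -0.65] open 0.0399 q [-0.77  0.33  1.33  0.    1.47 -2.51]
ROW [-8.37 41.64 -2.04] [-0.18  0.16  7.49]
```

```bash
python3 -m inch '[-1,5,0,0,0,0,-2,11,0,0,0,0,-3.5,17,0,0,0,2,-5,23,0,0,0,4,-6,29,0,0,0,6]' 4.5;  python3 -c "
from h import *
st();go(.4735,.3785,.25,182.2)"
```

```text
t: 9.8
tool_pos: [0.4613, 0.0232, 0.2479]
eef_rot: [-3.141, 0.001, -3.073]
wrist_force: [1.0, 0.0, -0.3]
opening: 0.0453
t 9.8 tcp [0.4613 0.0232 0.2479] rpy [-1.7998e+02  8.0000e-02 -1.7609e+02] F [ 1.02  0.   -0.28] open 0.0453 q [-0.21  0.22  1.51  0.    1.41 -1.85]
ROW [-3.64 35.36 -0.22] [-0.02  0.08  1.71]
```

```bash
python3 -m inch '[-0.6,6,0,0,0,0,-1.2,12,0,0,0,0,-1.9,18,0,0,0,1,-2.5,24,0,0,0,1.7,-3,29.5,0,0,0,1.7]';  python3 -c "
from h import *
st();go(.4735,.3785,.2,182.2)"
```

```text
t: 10.42
tool_pos: [0.4705, 0.3197, 0.2479]
eef_rot: [3.141, 0.001, -3.101]
wrist_force: [1.5, -0.7, 0.1]
opening: 0.045
t 10.43 tcp [0.4705 0.3197 0.2479] rpy [ 1.7998e+02  6.0000e-02 -1.7769e+02] F [ 1.52 -0.72  0.06] open 0.045 q [ 0.39  0.41  1.23 -0.    1.51 -1.22]
ROW [-0.53  5.86  4.8 ] [0.02 0.06 0.11]
```

```bash
python3 -m inch '[-0.5,5.8,4,0,0,0,-0.5,5.8,8,0,0,0,-0.5,5.8,8,0,0,0,-0.5,5.8,8,0,0,0]'; python3 look.py w5
python3 - <<'E'
from h import *
z=np.load("pics/w5.npz");X,d=z["X"],z["d"];p=cv2.imread("pics/w5.png")
rects(X,d,p,.009,.03,(.3,.65),(.2,.5),light,500)
go(.4735,.3785,.045,182.2)
E
```

```text
t: 10.92
tool_pos: [0.4745, 0.3755, 0.1692]
eef_rot: [3.14, 0.003, -3.102]
wrist_force: [0.0, -0.4, 0.2]
opening: 0.045
t 10.93 tcp [0.4745 0.3755 0.1692] rpy [ 1.7994e+02  1.5000e-01 -1.7775e+02] F [ 0.05 -0.37  0.25] open 0.045 q [ 0.47  0.53  1.25 -0.    1.36 -1.14]
px [326. 171.] n 4993 c [473.3 379.5] size 179.6 21.8 yaw 1.8 z med 14.8 mean [465.7 379.   14.8]
ROW [ 0.15  0.28 12.45] [0.09 0.2  0.04]
```

View pics/w5.png

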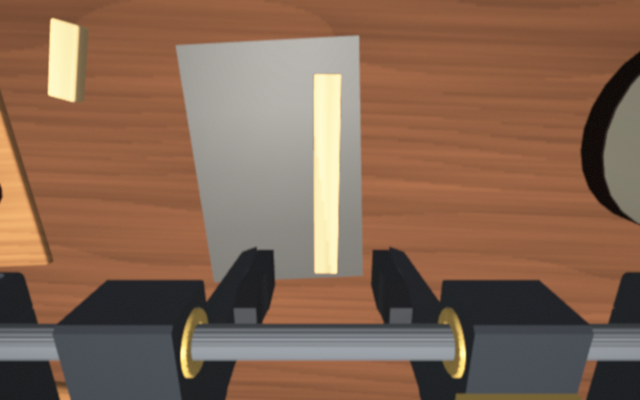

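```bash
python3 -m inch '[0.1,0.33,4,0,0,0,0.1,0.33,8.5,0,0,0,0.1,0.33,11.5,0,0,0,0.1,0.33,13,0,0,0,0.1,0.33,13,0,0,0]'; python3 -c "
from h import *
st();go(.4734,.3792,.005,182)"
```

```text
t: 11.6
tool_pos: [0.4732, 0.3789, 0.0375]
eef_rot: [3.141, 0.001, -3.102]
wrist_force: [1.0, -0.1, 0.4]
opening: 0.0451
t 11.6 tcp [0.4732 0.3789 0.0375] rpy [ 1.7998e+02  4.0000e-02 -1.7775e+02] F [ 1.03 -0.06  0.38] open 0.0451 q [ 0.48  0.68  1.4  -0.    1.06 -1.13]
ROW [-0.02  0.03  3.25] [0.02 0.04 0.25]
```

```bash
python3 -m inch '[0,0,1.5,0,0,0,0,0,2.7,0,0,0.2,0,0,3.1,0,0,0.2,0,0,3.2,0,0,0.2,0,0,3.2,0,0,0.2]'; python3 -c "
from h import *
st();go(.4734,.3792,.005,182)"; python3 -m inch '[0,0,0,0,0,0,0,0,0,0,0,0,0,0,0,0,0,0,0,0,0,0,0,0,0,0,0,0,0,0]' 1.0 20; python3 -c "
from h import *
st()"
```

```text
t: 12.22
tool_pos: [0.4728, 0.3791, 0.005]
eef_rot: [3.141, 0.0, -3.105]
wrist_force: [1.0, 0.2, 0.0]
opening: 0.0451
t 12.22 tcp [0.4728 0.3791 0.005 ] rpy [ 1.7999e+02  2.0000e-02 -1.7791e+02] F [0.96 0.24 0.03] open 0.0451 q [ 0.48  0.72  1.42  0.    1.   -1.13]
ROW [-0.06  0.   -0.  ] [0.01 0.02 0.09]
t: 12.85
tool_pos: [0.4727, 0.3791, 0.0049]
eef_rot: [3.141, 0.0, -3.105]
wrist_force: [-0.7, 0.8, 2.3]
opening: 0.0216
t 12.85 tcp [0.4727 0.3791 0.0049] rpy [ 1.7999e+02  1.0000e-02 -1.7791e+02] F [-0.68  0.83  2.28] open 0.0216 q [ 0.48  0.72  1.42  0.    1.   -1.13]
```

```bash
python3 -m inch '[0,0,-2,0,0,0,0,0,-7,0,0,0,0,0,-13,0,0,0,0,-1,-19,0,0,0,0.3,-4,-24,0,0,0]'; python3 -c "
from h import *
st();go(.4757,-.4028,.26,190)"
```

```text
t: 13.48
tool_pos: [0.4709, 0.3391, 0.2469]
eef_rot: [3.141, 0.001, -3.104]
wrist_force: [-0.6, -0.0, -1.2]
opening: 0.0216
t 13.47 tcp [0.4709 0.3391 0.2469] rpy [ 1.7996e+02  8.0000e-02 -1.7783e+02] F [-0.6  -0.03 -1.16] open 0.0216 q [ 0.42  0.43  1.2   0.    1.52 -1.19]
ROW [  2.33 -74.16  -1.36] [ 0.03  0.09 -7.83]
```

```bash
python3 -m inch '[0.5,-5,0,0,0,0,1,-11,-0.5,0,0,-2,1.5,-17,-1,0,0,-4,2,-23,-1,0,0,-6,2,-29,-1,0,0,-7.8]'; python3 -c "
from h import *
st();go(.4757,-.4028,.26,190)"
```

```text
t: 14.1
tool_pos: [0.4611, 0.0467, 0.2549]
eef_rot: [-3.141, 0.0, -2.968]
wrist_force: [0.5, -1.2, -0.4]
opening: 0.0218
t 14.1 tcp [0.4611 0.0467 0.2549] rpy [-1.7999e+02  2.0000e-02 -1.7004e+02] F [ 0.49 -1.16 -0.36] open 0.0218 q [-0.16  0.22  1.49 -0.    1.43 -1.9 ]
ROW [  6.34 -44.52  -0.5 ] [-0.01  0.02 -0.04]
```

```bash
python3 -m inch '[0.8,-6,-0.5,0,0,0,1.7,-12,-0.5,0,0,0,2.6,-18,-0.5,0,0,0,3.4,-24,-0.5,0,0,0,4.2,-30,-0.5,0,0,0]'; python3 -c "
from h import *
st();go(.4757,-.4028,.15,190)"
```

```text
t: 14.72
tool_pos: [0.4715, -0.2563, 0.2597]
eef_rot: [3.141, 0.0, -2.969]
wrist_force: [1.1, -0.2, 0.9]
opening: 0.0219
t 14.72 tcp [ 0.4715 -0.2563  0.2597] rpy [ 1.7999e+02  1.0000e-02 -1.7013e+02] F [ 1.13 -0.19  0.89] open 0.0219 q [-0.72  0.34  1.29  0.    1.5  -2.46]
ROW [  2.1  -14.51  10.97] [ 0.01  0.01 -0.13]
```

```bash
python3 -m inch '[0.9,-6,0,0,0,0,1.6,-11,3,0,0,0,2.1,-14,7,0,0,0,2.1,-14.4,11,0,0,0,2.1,-14.4,11,0,0,0]';python3 -m inch '[0,0,0,0,0,0,0,0,0,0,0,0]'; python3 -c "
from h import *
st();go(.4757,-.4028,.068,190)"
```

```text
t: 15.35
tool_pos: [0.4748, -0.3991, 0.1469]
eef_rot: [3.136, -0.003, -2.97]
wrist_force: [-0.2, -0.3, 0.9]
opening: 0.0219
t: 15.6
tool_pos: [0.4765, -0.3999, 0.1519]
eef_rot: [-3.139, 0.002, -2.968]
wrist_force: [-0.7, -0.6, -1.3]
opening: 0.0214
t 15.6 tcp [ 0.4765 -0.3999  0.1519] rpy [-1.7983e+02  1.0000e-01 -1.7008e+02] F [-0.72 -0.6  -1.31] open 0.0214 q [-0.89  0.57  1.22  0.    1.34 -2.63]
ROW [ 0.14 -0.25  8.39] [-0.17  0.09 -0.08]
```

```bash
python3 -m inch '[0.1,-0.27,3,0,0,0,0.15,-0.27,6,0,0,0,0.15,-0.27,8,0,0,0,0.15,-0.27,8.4,0,0,0,0.15,-0.27,8.4,0,0,0]';python3 -m inch '[0,0,0,0,0,0,0,0,0,0,0,0]'; python3 -c "
from h import *
st();go(.4751,-.4029,.045,190)";python3 look.py w6
```

```text
t: 16.23
tool_pos: [0.4753, -0.403, 0.067]
eef_rot: [-3.14, 0.001, -2.969]
wrist_force: [-0.7, 0.5, 0.2]
opening: 0.0216
t: 16.48
tool_pos: [0.4751, -0.4029, 0.0666]
eef_rot: [-3.14, 0.001, -2.969]
wrist_force: [-0.0, 0.1, 0.1]
opening: 0.0217
t 16.48 tcp [ 0.4751 -0.4029  0.0666] rpy [-1.7993e+02  4.0000e-02 -1.7011e+02] F [-0.02  0.13  0.08] open 0.0217 q [-0.89  0.67  1.32  0.    1.15 -2.64]
ROW [-0.    0.01  2.16] [-0.07  0.04 -0.11]
t 16.48 tcp [ 0.4751 -0.4029  0.0666] rpy [-1.7993e+02  4.0000e-02 -1.7011e+02] F [-0.02  0.13  0.08] open 0.0217 q [-0.89  0.67  1.32  0.    1.15 -2.64]
```

View pics/w6.png

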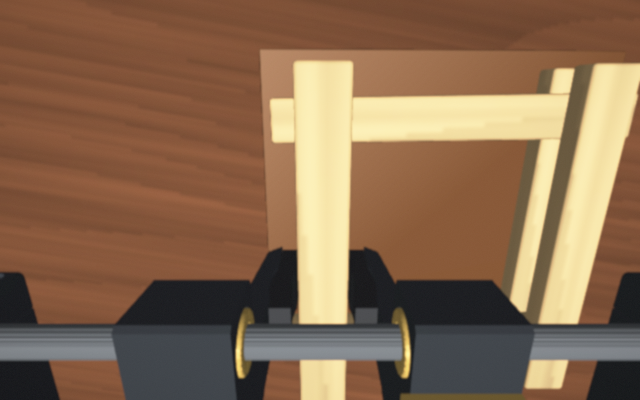

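```bash
cat > chk.py <<'E'
import sys
from h import *
z=np.load(f"pics/{sys.argv[1]}.npz");X,d=z["X"],z["d"]
a=np.radians(10);t=np.array([np.cos(a),np.sin(a)]);n=np.array([-t[1],t[0]])
B=np.dstack([X[...,:2]@t,X[...,:2]@n,X[...,2]])*1000
for r in (90,220):
    L=[c for c in range(200,320) if d[r,c]>0 and B[r,c,2]>2.5]
    print(r,"board left edge",B[r,L[0]].round(1),"slats n",)
ok=(d>0)
for m,lo,hi,cs in (("held",.040,.09,(280,380)),("placed",.040,.055,(480,640))):
    M=ok&(X[...,2]>lo)&(X[...,2]<hi);M[250:]=0;M[:,:cs[0]]=0;M[:,cs[1]:]=0
    q=B[M];r=cv2.minAreaRect(q[:,:2].astype(np.float32));print(m,r,"n",np.percentile(q[:,1],[.5,99.5]),"tmin",q[:,0].min(),"z",np.median(q[:,2]))
M=ok&(X[...,2]>.003)&(X[...,2]<.009);M[60:]=0;M[:,300:500]&=True
print("board tmin",np.percentile(B[M][:,0],1))
E
python3 chk.py w6
```

```text
90 board left edge [ 319.  -513.1    4.4] slats n
220 board left edge [ 396.7 -513.5    4.9] slats n
held ((348.0533142089844, -477.8482666015625), (78.43265533447266, 40.79216003417969), 0.2629437744617462) n [-489.38692616 -467.66026051] tmin 308.86687645032436 z 76.39725384989976
placed ((354.02630615234375, -348.76593017578125), (92.00890350341797, 24.34412384033203), 0.23359934985637665) n [-360.48153171 -338.09688571] tmin 308.06152288361113 z 46.65044700666939
board tmin 297.7364970900863
```

Held slat sits at -478.5 mm against a target of -479, and the placed one at -349.3 against -349. Lowering.

```bash
python3 -m inch '[0,0.02,1,0,0,0,0,0.02,2,0,0,0,0,0.02,2.6,0,0,0,0,0.02,2.9,0,0,0,0,0.02,2.93,0,0,0]'; python3 -m inch '[0,0,0.03,0,0,0,0,0,0.03,0,0,0]';python3 -c "
from h import *
st();go(.4751,-.4029,.0367,190)"
```

```text
t: 17.15
tool_pos: [0.4747, -0.4024, 0.0369]
eef_rot: [3.142, -0.0, -2.969]
wrist_force: [-1.7, 2.6, 5.7]
opening: 0.0217
t: 17.4
tool_pos: [0.4747, -0.4024, 0.0369]
eef_rot: [-3.141, -0.0, -2.969]
wrist_force: [-2.0, 2.4, 6.4]
opening: 0.0213
t 17.4 tcp [ 0.4747 -0.4024  0.0369] rpy [-179.99   -0.   -170.11] F [-2.04  2.35  6.36] open 0.0213 q [-0.89  0.7   1.35 -0.    1.09 -2.64]
ROW [-0.03 -0.05  0.02] [-0.01 -0.   -0.11]
```

```bash
python3 -m inch '[0,-0.02,-0.03,0,0,0,0,-0.02,-0.03,0,0,0]'; python3 -m inch '[0,0,0,0,0,0,0,0,0,0,0,0,0,0,0,0,0,0,0,0,0,0,0,0]' 4.0; python3 -m inch '[0,0,-1.5,0,0,0,0,0,-5,0,0,0,0,0,-11,0,0,0,0,2,-17,0,0,0,0,6,-21,0,0,0]'; python3 -m inch '[0,0,0,0,0,0,0,0,0,0,0,0]'; python3 look.py w7
python3 - <<'E'
from h import *
from rig import cams
z=np.load("pics/w7.npz");X,d=z["X"],z["d"];p=cv2.imread("pics/w7.png")
print("top");rects(X,d,p,.041,.06,(.3,.65),(-.5,-.2),light,100)
print("cross");rects(X,d,p,.027,.039,(.3,.65),(-.5,-.2),light,100)
p,d=cams.read_camera("side");cv2.imwrite("pics/side1.png",p);X=cloud(d,cams.camera_info("side"))
print("side top");rects(X,d,p,.041,.06,(.3,.65),(-.5,-.2),light,100)
print("bar");rects(X,d,p,0.100,0.13,(0.2,.9),(-.4,.4))
E
```

```text
t: 17.65
tool_pos: [0.4749, -0.4027, 0.0369]
eef_rot: [-3.141, 0.0, -2.969]
wrist_force: [-0.8, 3.1, 5.9]
opening: 0.0219
t: 18.15
tool_pos: [0.4748, -0.4027, 0.0363]
eef_rot: [3.141, -0.0, -2.969]
wrist_force: [0.6, -0.1, -0.1]
opening: 0.0402
t: 18.77
tool_pos: [0.4645, -0.3438, 0.2502]
eef_rot: [-3.138, 0.002, -2.97]
wrist_force: [1.0, 0.7, -0.6]
opening: 0.0398
t: 19.02
tool_pos: [0.4644, -0.3437, 0.2463]
eef_rot: [3.141, -0.0, -2.969]
wrist_force: [-0.4, -0.2, -0.5]
opening: 0.04
t 19.02 tcp [ 0.4644 -0.3437  0.2463] rpy [ 1.7999e+02 -1.0000e-02 -1.7011e+02] F [-0.44 -0.21 -0.48] open 0.04 q [-0.84  0.42  1.2  -0.    1.51 -2.59]
top
px [392. 161.] n 3880 c [ 450.5 -274.7] size 175.5 22.6 yaw 10.0 z med 46.8 mean [ 443.3 -276.4   46.7]
px [263. 162.] n 3848 c [ 472.6 -402.5] size 173.4 22.4 yaw 9.9 z med 46.8 mean [ 465.6 -403.1   46.7]
cross
px [327. 105.] n 2589 c [ 404.1 -348.6] size 108.0 34.0 yaw -79.9 z med 32.9 mean [ 399.4 -349.5   32.9]
px [412. 103.] n 222 c [ 384.  -267.2] size 22.0 10.2 yaw 10.5 z med 32.9 mean [ 383.6 -267.5   32.9]
px [242. 106.] n 291 c [ 415.3 -432.7] size 21.2 12.9 yaw 10.9 z med 32.9 mean [ 415.2 -432.6   32.8]
px [402. 228.] n 120 c [ 513.9 -245.8] size 20.9 7.0 yaw 13.1 z med 32.9 mean [ 513.7 -245.8   32.7]
px [327. 229.] n 1972 c [ 529.  -326.5] size 108.9 23.1 yaw -80.5 z med 32.7 mean [ 528.5 -326.5   32.6]
px [249. 229.] n 267 c [ 545.2 -411.2] size 22.6 14.9 yaw 9.9 z med 32.6 mean [ 544.4 -411.3   32.6]
side top
px [335. 275.] n 772 c [ 453.  -273.2] size 179.7 25.3 yaw 10.4 z med 48.7 mean [ 449.3 -275.6   48.5]
px [367. 322.] n 1121 c [ 476.4 -401.1] size 180.6 23.9 yaw 9.7 z med 48.7 mean [ 472.3 -403.1   48.6]
bar
px [213. 171.] n 203 c [228.3 115.1] size 80.5 10.6 yaw 42.9 z med 116.5 mean [228.5 114.8 116.1]
px [316. 183.] n 388 c [478.5 -10.4] size 119.4 19.4 yaw 5.4 z med 112.4 mean [476.7 -14.2 110.9]
```

View pics/side1.png

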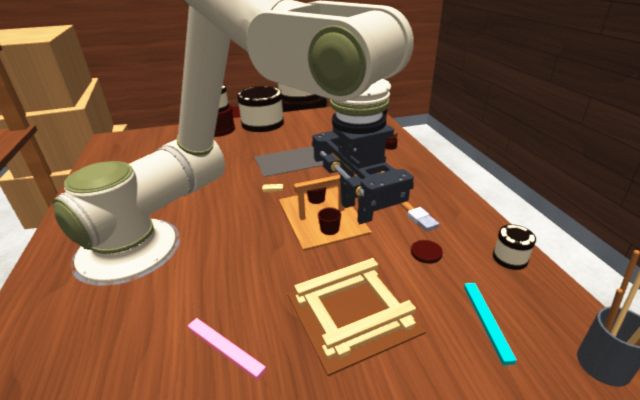

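View pics/w7.png

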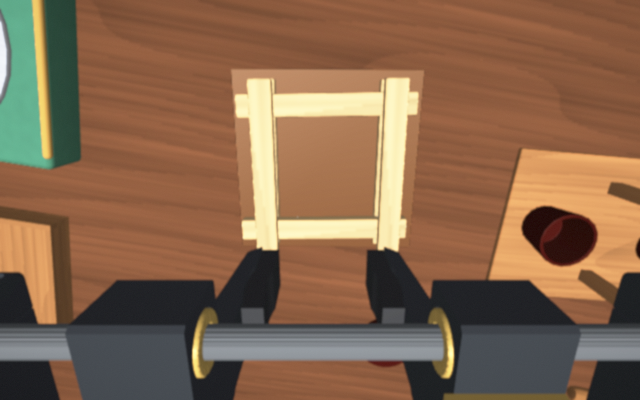

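Both slats lie over their runners in the wrist view, at (263,162) and (392,161), and the cross slats are undisturbed. On to the carrier.

```bash
python3 -c "
from h import *
go(.489,-.0098,.28,185)"
```

```text
ROW [-8.15 32.51 -3.43] [ 0.11 -0.08  4.85]
```

```bash
python3 -m inch '[-1.5,6,-3,0,0,0,-3,12,-3.4,0,0,2,-4.5,18,-3.4,0,0,4,-6,24,-3.4,0,0,4.8,-7.5,30,-3.4,0,0,4.8]' 4.2; python3 -m inch '[-0.6,2.5,0,0,0,0,-0.6,2.5,0,0,0,0,-0.6,2.5,0,0,0,0,-0.6,2.5,0,0,0,0]'; python3 look.py w8
python3 - <<'E'
from h import *
z=np.load("pics/w8.npz");X,d=z["X"],z["d"];p=cv2.imread("pics/w8.png")
print("bar");rects(X,d,p,.106,.13,(.3,.65),(-.2,.2),None,100)
print("board");rects(X,d,p,.004,.02,(.3,.65),(-.2,.2),light,500)
print("cups");rects(X,d,p,.05,.07,(.3,.65),(-.2,.2),None,30)
go(.489,-.0098,.15,185)
E
```

```text
t: 19.75
tool_pos: [0.4867, -0.0371, 0.2794]
eef_rot: [3.141, -0.002, -3.054]
wrist_force: [1.2, 0.4, 0.6]
opening: 0.0418
t: 20.25
tool_pos: [0.4905, -0.0143, 0.2801]
eef_rot: [3.141, -0.001, -3.055]
wrist_force: [0.2, 0.3, 0.3]
opening: 0.0419
t 20.25 tcp [ 0.4905 -0.0143  0.2801] rpy [ 1.7999e+02 -4.0000e-02 -1.7502e+02] F [0.2  0.33 0.3 ] open 0.0419 q [-0.27  0.25  1.37 -0.    1.52 -1.93]
bar
px [327. 172.] n 2654 c [488.5  -9.1] size 138.7 16.0 yaw 4.8 z med 113.7 mean [483.8  -9.8 113.6]
board
px [491.  77.] n 1164 c [382.4 164.1] size 60.1 22.2 yaw -12.4 z med 12.8 mean [382.  163.5  12.7]
px [326. 146.] n 21015 c [488.7  -8.8] size 230.5 178.9 yaw -85.0 z med 7.9 mean [477.2 -10.8   7.9]
cups
px [260. 163.] n 711 c [490.5 -79.5] size 57.9 57.7 yaw -85.2 z med 55.5 mean [491.9 -80.9  55.1]
px [395. 175.] n 722 c [491.5  63.5] size 58.6 58.5 yaw 40.4 z med 55.4 mean [492.3  65.3  55. ]
ROW [ 0.1   0.45 13.02] [ 0.   -0.03 -0.01]
```

View pics/w8.png

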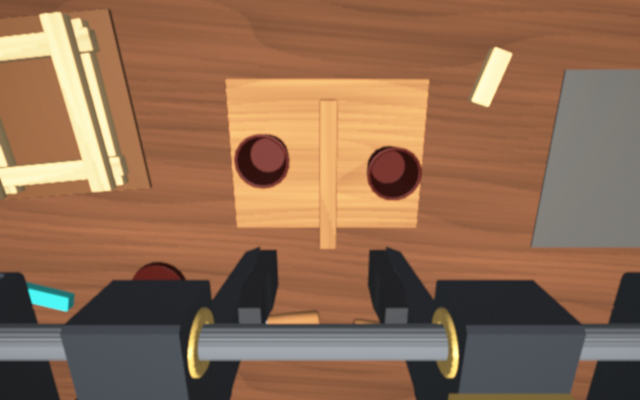

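The wrist view has the bar at (327,172) between the cups at (260,163) and (395,175). Bar centre comes out at (488.6,-9.1) with yaw 5°.

```bash
python3 -m inch '[0.15,0.52,4,0,0,0,0.15,0.52,8,0,0,0,0.15,0.52,11.5,0,0,0,0.15,0.52,13,0,0,0,0.15,0.52,13,0,0,0]'; python3 -m inch '[0,0,0,0,0,0,0,0,0,0,0,0]'; python3 -c "
from h import *
st();go(.4887,-.0092,.086,185)"
```

```text
t: 20.92
tool_pos: [0.4881, -0.0085, 0.1497]
eef_rot: [3.141, -0.002, -3.054]
wrist_force: [-0.2, -0.4, -0.6]
opening: 0.0418
t: 21.18
tool_pos: [0.4888, -0.0082, 0.1512]
eef_rot: [-3.141, 0.002, -3.053]
wrist_force: [-0.9, 0.4, 0.1]
opening: 0.0425
t 21.18 tcp [ 0.4888 -0.0082  0.1512] rpy [-1.7997e+02  9.0000e-02 -1.7492e+02] F [-0.92  0.35  0.08] open 0.0425 q [-0.26  0.36  1.61  0.    1.17 -1.92]
ROW [ 0.03 -0.09  6.52] [-0.03  0.09  0.08]
```

```bash
python3 -m inch '[0,-0.06,1.5,0,0,0,0,-0.06,3.2,0,0,0,0,-0.06,4.8,0,0,0,0,-0.06,6,0,0,0,0,-0.06,6.4,0,0,0]'; python3 -m inch '[0,0,0,0,0,0,0,0,0,0,0,0]'; python3 -c "
from h import *
st();go(.4887,-.0092,.086,185)"
```

```text
t: 21.8
tool_pos: [0.4885, -0.0086, 0.0862]
eef_rot: [3.142, -0.0, -3.053]
wrist_force: [-0.2, 0.4, 0.6]
opening: 0.042
t: 22.05
tool_pos: [0.4888, -0.0087, 0.0869]
eef_rot: [-3.141, 0.001, -3.053]
wrist_force: [-0.1, 0.7, -0.2]
opening: 0.042
t 22.05 tcp [ 0.4888 -0.0087  0.0869] rpy [-1.7998e+02  5.0000e-02 -1.7491e+02] F [-0.1   0.67 -0.15] open 0.042 q [-0.26  0.45  1.69  0.    1.   -1.92]
ROW [ 0.01 -0.05  0.09] [-0.02  0.05  0.09]
```

```bash
python3 -m inch '[0,-0.03,0.05,0,0,0,0,-0.03,0.05,0,0,0]'; python3 -m inch '[0,0,0,0,0,0,0,0,0,0,0,0,0,0,0,0,0,0,0,0,0,0,0,0,0,0,0,0,0,0]' 0.8 45; python3 -c "
from h import *
st()"
```

```text
t: 22.3
tool_pos: [0.4886, -0.0089, 0.0861]
eef_rot: [-3.141, 0.0, -3.053]
wrist_force: [-0.4, -0.3, -0.6]
opening: 0.0421
t: 22.92
tool_pos: [0.4886, -0.0089, 0.086]
eef_rot: [-3.142, 0.0, -3.053]
wrist_force: [-0.3, -0.6, 0.3]
opening: 0.0153
t 22.93 tcp [ 0.4886 -0.0089  0.086 ] rpy [-180.      0.   -174.91] F [-0.33 -0.58  0.28] open 0.0153 q [-0.26  0.45  1.69 -0.    1.   -1.92]
```

```bash
python3 -m inch '[0,0,-0.1,0,0,0,0,0,-0.3,0,0,0,0,0,-0.6,0,0,0,0,0,-0.9,0,0,0,0,0,-1.1,0,0,0]'; python3 -m inch '[0,0,-0.1,0,0,0,0,0,-0.1,0,0,0,0,0,-0.1,0,0,0]'
python3 - <<'E'
from h import *
from rig import cams
st()
p,d=cams.read_camera("scene");cv2.imwrite("pics/scene2.png",p);X=cloud(d,cams.camera_info("scene"))
M=(d>0)&light(p.astype(int))&(X[...,2]>.008)&(X[...,2]<.04)&(abs(X[...,0]-.489)<.13)&(abs(X[...,1]+.009)<.14)
q=X[M];A=np.c_[q[:,:2],np.ones(len(q))];print(len(q),np.linalg.lstsq(A,q[:,2],rcond=None)[0], np.median(q[:,2]))
E
```

```text
t: 23.55
tool_pos: [0.4886, -0.0089, 0.0972]
eef_rot: [-3.142, 0.0, -3.053]
wrist_force: [0.6, 0.2, -4.8]
opening: 0.0151
t: 23.92
tool_pos: [0.4885, -0.0089, 0.0979]
eef_rot: [3.142, -0.0, -3.053]
wrist_force: [-0.5, 0.4, -5.7]
opening: 0.0153
t 23.93 tcp [ 0.4885 -0.0089  0.0979] rpy [ 1.8000e+02 -1.0000e-02 -1.7491e+02] F [-0.46  0.35 -5.7 ] open 0.0153 q [-0.26  0.44  1.68 -0.    1.03 -1.92]
2279 [-0.00029369 -0.0005998   0.02264076] 0.02251609407423096
```

View pics/scene2.png

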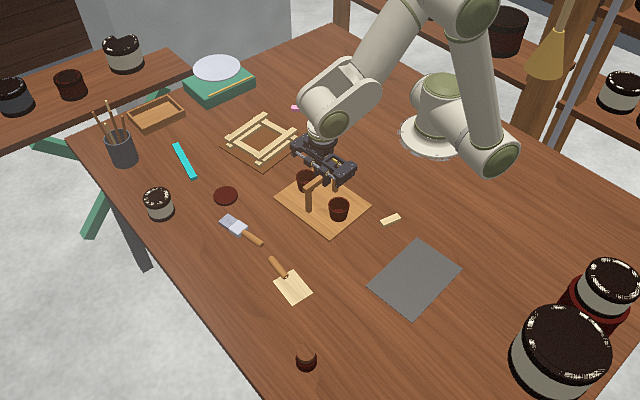

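The carrier hangs level (fitted tilt under 0.05°) with both cups standing. Lifting.

```bash
python3 -m inch '[0,0,-0.3,0,0,0,0,0,-0.9,0,0,0,0,0,-1.8,0,0,0,0,0,-2.9,0,0,0,0,0,-4.1,0,0,0]';python3 -m inch '[0,0,-1.2,0,0,0,0,0,-2.4,0,0,0,0,0,-3.6,0,0,0,0,0,-4.8,0,0,0,0,0,-6,0,0,0]'; python3 -m inch '[0,0,-1.2,0,0,0,0,0,-2.3,0,0,0,0,0,-3.1,0,0,0,0,0,-3.6,0,0,0,0,0,-3.8,0,0,0]'; python3 -c "
from h import *
st();go(.4646,-.3386,.236,190);go(.4646,-.3386,.236,185.1)"
```

```text
t: 24.6
tool_pos: [0.4886, -0.0089, 0.1399]
eef_rot: [-3.141, 0.0, -3.053]
wrist_force: [1.0, -0.6, -3.7]
opening: 0.0158
t: 25.22
tool_pos: [0.4885, -0.0089, 0.1997]
eef_rot: [-3.142, -0.0, -3.053]
wrist_force: [0.6, 0.2, -5.4]
opening: 0.0152
t: 25.85
tool_pos: [0.4885, -0.0089, 0.2371]
eef_rot: [3.142, -0.0, -3.053]
wrist_force: [0.5, -1.2, -4.5]
opening: 0.0151
t 25.85 tcp [ 0.4885 -0.0089  0.2371] rpy [ 180.     -0.   -174.91] F [ 0.47 -1.23 -4.5 ] open 0.0151 q [-0.26  0.27  1.46 -0.    1.4  -1.92]
ROW [  5.31 -32.63   0.11] [ 0.   -0.   -4.91]
ROW [  5.31 -32.63   0.11] [ 0.   -0.   -0.01]
```

```bash
python3 -m inch '[0.05,-0.3,0,0,0,0,0.15,-0.9,0,0,0,0,0.29,-1.8,0,0,0,0,0.49,-3,0,0,0,0,0.72,-4.4,0,0,0,0]';python3 -m inch '[0.24,-1.5,0,0,0,0,0.5,-3.1,0,0,0,0,0.77,-4.7,0,0,0,0,1.03,-6.3,0,0,0,0,1.29,-7.9,0,0,0,0]';python3 -m inch '[0.26,-1.6,0,0,0,0,0.52,-3.2,0,0,0,0,0.78,-4.8,0,0,0,0,1.04,-6.4,0,0,0,0,1.3,-8,0,0,0,0]'; python3 -c "
from h import *
st();go(.4646,-.3386,.236,185.1)"; python3 -m inch '[0.26,-1.6,0,0,0,0,0.52,-3.2,0,0,0,0,0.78,-4.8,0,0,0,0,1.04,-6.4,0,0,0,0,1.26,-7.8,0,0,0,0]'; python3 -c "
from h import *
st();go(.4646,-.3386,.235,185.1)"
```

```text
t: 26.48
tool_pos: [0.4852, -0.0544, 0.2369]
eef_rot: [-3.141, -0.0, -3.053]
wrist_force: [-0.0, -0.7, -5.0]
opening: 0.0151
t: 27.1
tool_pos: [0.4793, -0.1344, 0.237]
eef_rot: [-3.142, 0.0, -3.053]
wrist_force: [0.3, -0.3, -5.0]
opening: 0.0154
t: 27.72
tool_pos: [0.4735, -0.2151, 0.2369]
eef_rot: [3.142, -0.0, -3.053]
wrist_force: [0.7, 0.2, -4.6]
opening: 0.0156
t 27.73 tcp [ 0.4735 -0.2151  0.2369] rpy [ 180.     -0.   -174.91] F [ 0.65  0.21 -4.55] open 0.0156 q [-0.65  0.33  1.38 -0.    1.43 -2.31]
ROW [  1.98 -12.22   0.09] [ 0.   -0.   -0.01]
t: 28.35
tool_pos: [0.4679, -0.2939, 0.2369]
eef_rot: [3.142, -0.0, -3.053]
wrist_force: [0.5, 0.2, -4.9]
opening: 0.0155
t 28.35 tcp [ 0.4679 -0.2939  0.2369] rpy [ 180.     -0.   -174.92] F [ 0.5   0.17 -4.94] open 0.0155 q [-0.78  0.39  1.29 -0.    1.46 -2.43]
ROW [ 0.72 -4.42  0.19] [ 0.   -0.   -0.02]
```

```bash
python3 -m inch '[0.2,-1.3,0,0,0,0,0.4,-2.5,0.05,0,0,0,0.57,-3.5,0.1,0,0,0,0.67,-4.1,0.15,0,0,0,0.72,-4.4,0.2,0,0,0]';python3 -m inch '[0,0,0,0,0,0,0,0,0,0,0,0,0,0,0,0,0,0,0,0,0,0,0,0]'; python3 -c "
from h import *
st();go(.4646,-.3386,.235,185.1)
from rig import cams
for n in ('scene','side'):
    p,d=cams.read_camera(n);cv2.imwrite(f'pics/{n}3.png',p);X=cloud(d,cams.camera_info(n))
    print(n);rects(X,d,p,.135,.175,(.3,.65),(-.55,-.15),light,300)
    M=(d>0)&light(p.astype(int))&(X[...,2]>.145)&(X[...,2]<.17)&(abs(X[...,0]-.465)<.13)&(abs(X[...,1]+.34)<.15)
    q=X[M];print(np.linalg.lstsq(np.c_[q[:,:2],np.ones(len(q))],q[:,2],rcond=None)[0])
"; python3 look.py w9
```

```text
t: 28.98
tool_pos: [0.4647, -0.3375, 0.2349]
eef_rot: [3.141, -0.0, -3.053]
wrist_force: [-0.2, 0.2, -4.1]
opening: 0.015
t: 29.48
tool_pos: [0.4647, -0.3371, 0.235]
eef_rot: [3.142, 0.0, -3.053]
wrist_force: [-0.1, 0.2, -4.7]
opening: 0.0151
t 29.48 tcp [ 0.4647 -0.3371  0.235 ] rpy [ 1.800e+02  1.000e-02 -1.749e+02] F [-0.12  0.18 -4.67] open 0.0151 q [-0.83  0.43  1.24  0.    1.48 -2.49]
ROW [ 0.02 -0.14 -0.  ] [ 0.    0.01 -0.  ]
scene
px [257. 110.] n 1758 c [ 466.2 -336.8] size 234.7 180.5 yaw -85.2 z med 160.0 mean [ 478.6 -323.5  160. ]
[-0.00125991 -0.00062296  0.1603592 ]
side
px [355. 265.] n 6216 c [ 465.1 -336.9] size 229.6 180.2 yaw -85.0 z med 158.8 mean [ 456.8 -366.2  158.8]
[1.02076338e-03 4.11470225e-05 1.58342588e-01]
t 29.57 tcp [ 0.4647 -0.3372  0.235 ] rpy [-180.      0.   -174.91] F [ 0.06 -0.39 -5.17] open 0.0156 q [-0.83  0.43  1.24  0.    1.48 -2.49]
```

View pics/side3.png

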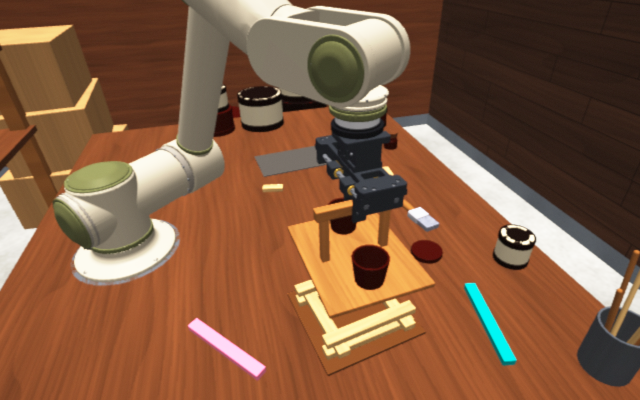

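View pics/scene3.png

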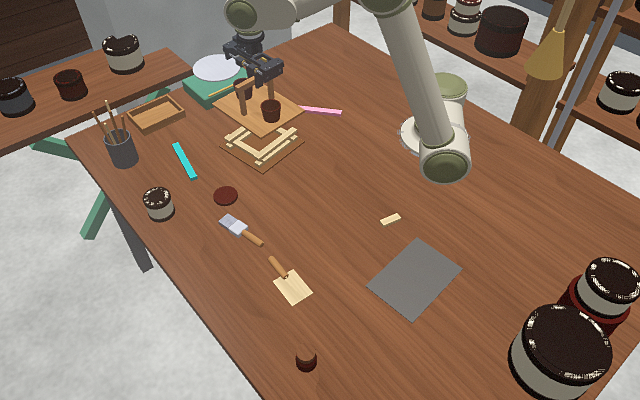

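Both cups stand upright and the carrier is level over the stack in both pictures. I'll trim 1.5 mm, let it settle, then hand in.

```bash
python3 -m inch '[0,-0.08,0,0,0,0,0,-0.15,0.05,0,0,0,0,-0.18,0.1,0,0,0,0,-0.18,0.1,0,0,0,0,-0.18,0.1,0,0,0]'; python3 -m inch '[0,0,0,0,0,0,0,0,0,0,0,0,0,0,0,0,0,0,0,0,0,0,0,0,0,0,0,0,0,0]'; python3 -c "
from h import *
from rig import bot,state
st();print(abs(state()['joint_velocities']).max());print(bot.sign_off())"
```

```text
t: 30.25
tool_pos: [0.4648, -0.3391, 0.234]
eef_rot: [3.142, 0.0, -3.053]
wrist_force: [0.9, -0.0, -4.8]
opening: 0.0154
t: 30.88
tool_pos: [0.4648, -0.3391, 0.2339]
eef_rot: [-3.142, -0.0, -3.053]
wrist_force: [0.3, 0.3, -5.1]
opening: 0.0153
t 30.88 tcp [ 0.4648 -0.3391  0.2339] rpy [-180.     -0.   -174.91] F [ 0.31  0.32 -5.08] open 0.0153 q [-0.84  0.43  1.23 -0.    1.48 -2.5 ]
0.0013083821156890392
the job is handed in; nothing more can be done
None
```

The job is handed in at 30.9 s. Both slats are laid as the stack's third layer and released, and the carrier was still held over the middle of the stack when I finished.

- **Slats:** After release, the cameras put each slat within about 1 mm of its place over its runner, at the stack's 10° angle. The cross slats had not visibly moved. The second slat met the stack with about 6 N before I let go.
- **Carrier:** I gripped it at mid-bar with 45 N. The last pictures show both cups upright and a tilt under 0.1°.
- **Final position:** After those pictures I trimmed it about 2 mm sideways and 1 mm down, and did not photograph it again. By the arm's readings the carrier is then within about 1 mm of the stack's centre and about 10 cm above its top. The arm is nearly still, at about 0.001 rad/s.
- **Disagreements:** Before placing, the three cameras differed by 2–3 mm on the stack's position across the slats. I used the wrist camera, which agreed with the held slat and the board edges. Its heights read about 1.2 mm low throughout, and I allowed for that.
- **Checks:** No check failed. I touched none of the other things on the bench, and the ones I could see were where they started.

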